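# Clear the cutlery box, shut it and pin it

### The arm

A 7-joint arm with a two-finger parallel gripper is mounted at the origin on a cart in front of the work surface, level with it; the furniture and walls round the work are solid. World frame = base frame: x ahead of the robot, y to its left, z up, the work surface at z = 0. Lengths are in m, angles in rad, forces in N, time in s.
With the tool pointing down it reaches from about 0.425 to 0.875 m from the base axis. Payload 4.7 kg.
Tool frame: the origin (TCP) lies on the centre line of the jaws, within the pads' length; the fingertips stand 14 mm ahead of it and the grasp point (between the pads) lies 5 mm behind it; z points along the fingers, y is the direction in which the jaws open and shut (so a half turn about z gives the same grasp; the last joint's range is limited). The gripper opens to 87 mm and grips with 3 to 60 N. Pads are 19 mm wide; open, the fingers measure 117 mm over their backs; the gripper's body (75 mm by 190 mm) begins 51 mm behind the grasp point.
Start: joints at [-1.327, 0.321, -0.07, 1.45, 0.023, 1.371, -0.057], TCP at [0.148, 0.633, 0.237] pointing down, gripper open.
Joint ranges: [-2.86, 2.86], [-0.3, 2.09], [-1.38, 1.24], [0.06, 2.45], [-1.56, 4.7], [0.09, 2.05], [-2.69, 2.69]. Speed limits (rad/s): [2.57, 2.57, 3.14, 3.14, 3.14, 3.14, 3.14].

### API

Orientations are given as a rotation vector (axis times angle).
In Python, from bench import ctrl gives the robot as it stands. The module is installed in compiled form; this text tells all that it offers.
- The arm moves only by the tool step_arm, never from a script. Its argument "plan" is a list of rows, each a list of 3 entries, a list of its own where there are three numbers: the turn, a rotation vector about the tool's x, y, z in rad, then the shift along the tool's x, y, z in m, then the closure in counts, from 0 (fully open) to 255 (shut). In form: [[[rx, ry, rz], [x, y, z], hand], ...]. A call has exactly 10 rows; each row is the pose to reach, as a shift and turn from the pose commanded when the call began, along the tool's axes at that moment; what a row does not reach only later rows make up. A row lasts 1/8 s, in which the tool goes at most 62.5 mm and 10.7 degrees, less where a joint would pass 70% of its speed; a pose out of reach is approached as far as the arm can. A call with a gripper value outside its range is refused whole. The fingers move at their own pace and stop on an object; "squeeze" is the grip in N (left out, the last holds). Time passes only in rows, so rows that repeat a pose let the fingers close, or fill a call up. It gives the time, the measured TCP pose, the force and the opening at its end, in the units of the state.
- ctrl.get_state(): the state, without advancing time (a new reading comes with each control period).
- ctrl.get_image(name): name is "scene" or "top" or "wrist"; returns the picture (480x640x3 uint8, red, green, blue); there is no depth.
- ctrl.calibration(name): a dict with "fov_y" (degrees; the focal length in pixels is half the picture's height over the tangent of half this angle, whatever the lens; pixels are square), "cx", "cy" (the principal point, pixels), "rvec" (rotation vector, rad) and "tvec" (3), from world to camera coordinates, as OpenCV has them. Camera axes: x right, y down, z forward; pixel columns grow to the right and rows downward; lengths in m; the calibration is good to about 2 mm. A picture is of the moment at which its call begins: read the wrist's pose just before it. calibration takes no time and is no camera call; for the wrist camera it gives the pose at the moment of the call.
- ctrl.close_job(): hands the job in, once; it reports no verdict.
Trained networks look in the newest picture that a camera, given by its name, has taken for a name from the list of things; names that differ only in an ending like _2 or _b are one class to them, and where a whole thing is asked for, a point or a joint stands for the part that bears it (a point fixed in the world has none). Each returns a list of dicts, best first, with "score" (0 to 1); they miss things now and then, are a little off and sometimes report something else, mostly with a low value. They report only what shows in the picture. A call takes as long as a camera call. They do not tell look-alikes from the thing itself.
- ctrl.cut_out(camera, label): "pixels" (480x640 bool, what is visible of it) and "rect" ([left, top, width, height] in pixels, round what is visible of it).
The state is a dict: "time": time; "joint_positions": joint angles; "qd": joint speeds; "joint_torque": joint torques, N m; "position": TCP position; "tool_rot": TCP orientation; "ft_force": force on the tool from outside, world axes, zero at the start; "torque": the same for the moment, N m; "grip_width": opening from 0.0 (shut) to 1.0 (fully open).
Only numpy, scipy, OpenCV 4.12 (cv2) and the standard library are available. Lean on these libraries where they do the work, as an engineer would, in place of code of your own. Each camera call takes 0.05 s, during which the arm holds its last target.

### The job

A sauce jar has been left standing in the open wooden cutlery box, so its lid cannot be shut. Lift the jar out and set it down gently, upright, on the round dark wooden tray; then slide the lid fully shut, and lock it by moving the red-handled pin from its parking hole into the lock hole, down through the lid's steel tab and the bracket below until its collar rests on the tab. Leave the mug, the salt shaker and the yellow-capped spice jar where they stand.

Things in the scene. Friction and masses are not known exactly. Their poses are not given: they have to be found in the camera images.
- box: Fixed pale wooden cutlery box, 120 (x) by 240 (y) by 63 mm high, origin under its centre on the worktop, floor 5 mm thick. The lid slides shut along its +y. Its -x side, toward the robot, carries a steel bracket (box x -96 to -60, y 18 to 128 mm; top 62 mm up, 12 mm thick) with two vertical holes. Cutlery lies behind a divider; the jar stands in the front compartment at the +y end.
- lid (a joint): Sliding lid of the box, a medium-brown board 130 by 240 by 6 mm (top 71 mm above the worktop). Value in m: 0 = drawn 100 mm open towards the box's -y, 0.100 = fully shut against its stop. About 2 N of friction; it stays where left.
- lid_bar (a point): Centre of the dark wooden bar across the lid's top: 80 mm along box x, 14 along y, 71 to 95 mm above the worktop; push its -y face to shut the lid. The lid's steel tab, 34 mm square, 65 to 71 mm up, sticks out on the -x side, 70 mm further to +y than the bar; its 13 mm hole stands over the lock hole when shut.
- lock_hole (a point): Lock hole in the bracket: centre of its mouth, at the bracket's top, 62 mm above the worktop. Hole 13 mm wide, vertical, goes right through the 12 mm bracket.
- park_hole (a point): Parking hole in the bracket: centre of its mouth, 62 mm above the worktop, 65 mm beyond the lock hole along the box's +y. Same 13 mm width. The pin starts standing in it.
- pin: Loose upright lock pin, 40 g. Origin at the lower tip of its steel shank, z up along it. Shank 9 mm thick, 30 mm long, tapered tip; then a steel collar 22 mm wide, 4 mm thick; then a round red handle 16 mm thick, 36 mm long (34 to 70 mm above the origin). Locked, its collar rests on the lid's tab and its origin is 41 mm above the worktop.
- jar: Loose round sauce jar with a white cap, 46 mm wide, 162 mm tall, about 0.3 kg, standing in the box. The body is 45 mm thick up to 109 mm, above that the neck and cap are 36 mm thick. Origin at the centre of its underside, z axis up.
- tray: Fixed round dark wooden tray, 156 mm wide, low rim 18 mm high, flat inner floor 6 mm above the worktop and about 130 mm wide. Origin under its centre.
- mug: Bystander: dark grey and white mug with a handle, 82 by 111 mm, 97 mm high; origin at the centre of its underside.
- salt: Bystander: salt shaker, 44 mm wide, 90 mm high; origin at the centre of its underside.
- spice: Bystander: spice jar with a yellow cap, 45 mm wide, 100 mm high; origin at the centre of its underside.
Things that resemble listed ones, but are neither listed nor needed, are in the scene too. What is shaped like the jar but orange or pink is not meant.

How it is judged:
By the outcome, as a careful person would: the job done as asked, in the order asked, and still so for the second after the job is handed in, with the robot touching nothing.
It also fails if it takes over 72 s, if anything falls off the work surface, if the arm or the gripper's body presses on something with over 40 N, if the wrist force passes 120 N, or if a joint passes its speed limit or range.

## Working session

There is one attempt and no reset: what is moved stays moved. The work goes in short steps, Python scripts to look and compute and a tool call to move; the robot and the scene stay as the last step left them, time stands still between calls to the robot, and variables do not carry over. Pictures are saved under pics/ and viewed, and the job is handed in when it is done.

Besides the shell and the picture viewer there is one more tool, called after "Emit:" as name(argument=value, ...), one argument or row to a line, values as JSON. step_arm: Moves the arm, as the interface text tells. Its arguments: {"type":"object","properties":{"plan":{"type":"array"},"squeeze":{"type":"number"}},"required":["plan"]}

```bash
mkdir -p pics; ls; python3 - <<'E'
from bench import ctrl
import cv2,numpy as np
s=ctrl.get_state()
for k,v in s.items(): print(k,np.round(v,4))
for n in ["scene","top","wrist"]:
    im=ctrl.get_image(n); cv2.imwrite(f"pics/a_{n}.png",im[:,:,::-1]); c=ctrl.calibration(n); print(n,c)
E
```

```text
pics
time 0.0
joint_positions [-1.3269  0.3218 -0.07    1.4517  0.0226  1.3708 -0.0569]
qd [-0.0003  0.0005  0.0004  0.0006  0.0002 -0.0003  0.0004]
joint_torque [ 3.00000e-04 -4.91286e+01 -4.03700e-01 -3.12531e+01 -6.40000e-02
  4.39000e-02  2.00000e-04]
position [0.148  0.6324 0.2355]
tool_rot [-3.6010e-01 -3.1208e+00  2.9000e-03]
ft_force [-0.1336 -1.0302 -0.3588]
torque [0.0247 0.0203 0.0472]
grip_width 1.0025
scene {'fov_y': 46.128890902176884, 'cx': 328.0443534349936, 'cy': 235.25335716116012, 'rvec': array([ 1.88492614, -0.99808311,  0.59583647]), 'tvec': array([-0.28698162,  0.25494323,  1.36367676])}
top {'fov_y': 54.78353254524268, 'cx': 321.61851975033, 'cy': 239.50244738683912, 'rvec': array([ 2.1921317 , -2.0269276 ,  0.20990775]), 'tvec': array([-0.01384332,  0.48937369,  1.17540783])}
wrist {'fov_y': 67.14331922399916, 'cx': 323.9174917907735, 'cy': 239.9291828904976, 'rvec': array([-2.30500306, -1.82799712, -0.22413965]), 'tvec': array([-0.64779103, -0.02938115,  0.39018696])}
```

View pics/a_scene.png

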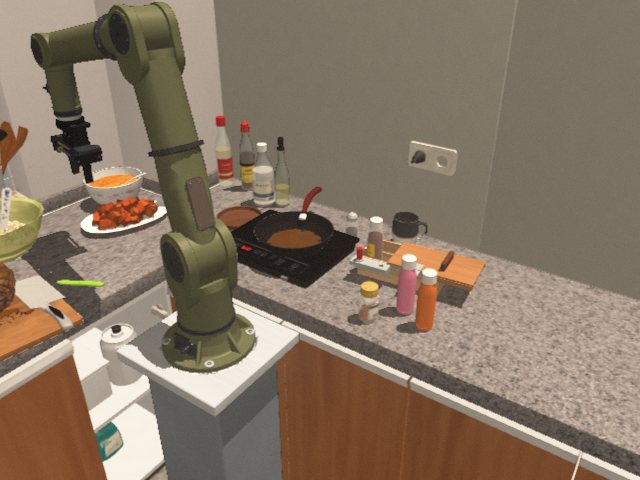

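View pics/a_top.png

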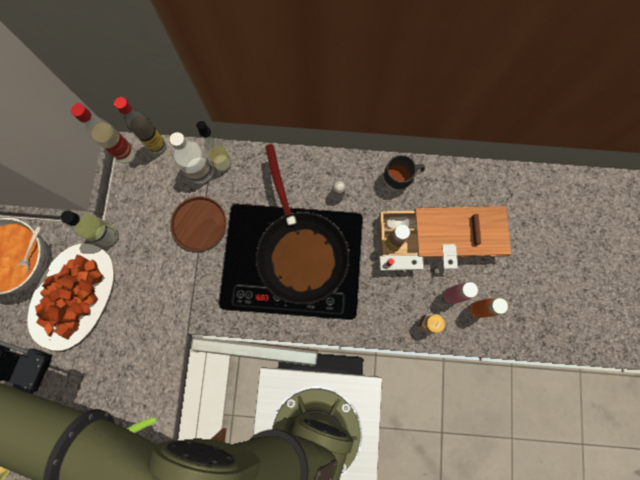

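View pics/a_wrist.png

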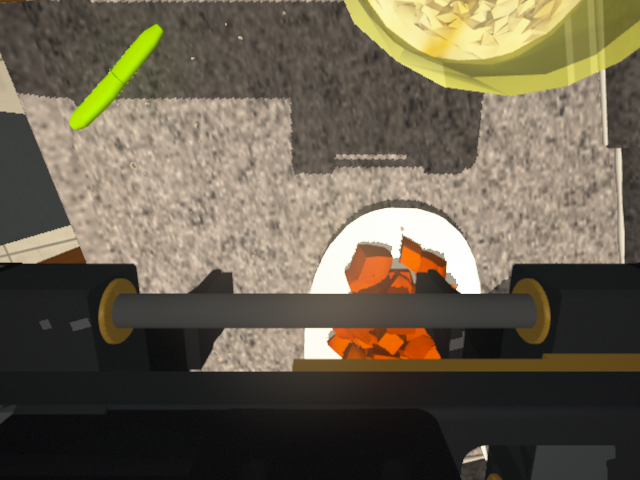

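The top view shows the tray at (198,224) and the box around (445,235). The jar's cap is at (400,233), the pin at (391,262), and the mug, salt and spice at (401,172), (339,187) and (434,323). Orange and pink decoys are at (488,308) and (460,293).

```bash
cat > h.py <<'E'
import numpy as np,cv2
from scipy.spatial.transform import Rotation as R
from bench import ctrl
def K(c):
    f=240/np.tan(np.radians(c['fov_y'])/2); return np.array([[f,0,c['cx']],[0,f,c['cy']],[0,0,1.]])
def cam(n): 
    c=ctrl.calibration(n); return K(c),cv2.Rodrigues(np.array(c['rvec'],float))[0],np.array(c['tvec'],float),c
def proj(P,n,C=None):
    k,r,t,c=C or cam(n); return cv2.projectPoints(np.atleast_2d(np.array(P,float)),r,t,k,None)[0][:,0]
def ray(uv,n,z,C=None):
    k,r,t,c=C or cam(n); uv=np.atleast_2d(uv); d=(np.linalg.inv(k)@np.c_[uv,np.ones(len(uv))].T).T@r
    o=-r.T@t; return o+d*((z-o[2])/d[:,2:3])
E
python3 - <<'E'
from h import *
for n in ["top","scene"]:
    im=ctrl.get_image(n); o=im.copy()
    for l in ["box","lid","lid_bar","pin","jar","tray","mug","salt","spice"]:
        for d in ctrl.cut_out(n,l)[:3]:
            p=d['pixels']; ys,xs=np.nonzero(p); print(n,l,round(d['score'],2),d['rect'],xs.mean().round(1),ys.mean().round(1),p.sum())
            np.save(f"pics/m_{n}_{l}_{d['rect'][0]:.0f}.npy",p)
for n in ["top","scene"]:
    C=cam(n); print(n,-C[1].T@C[2])
E
```

```text
top box 0.9 [376.4, 205.8, 134.1, 62.7] 444.8 234.9 6599
top lid 0.74 [415.6, 207.4, 91.4, 58.9] 462.1 232.6 4729
top lid 0.74 [377.2, 206.7, 134.1, 61.9] 444.9 234.8 6573
top lid 0.37 [172.2, 198.2, 53.6, 49.0] 198.0 223.4 2453
top lid_bar 0.73 [415.0, 209.0, 97.0, 59.6] 462.3 232.5 4686
top pin 0.52 [385.7, 258.1, 7.9, 9.7] 389.2 262.6 41
top jar 0.81 [440.2, 281.1, 39.0, 24.4] 460.5 292.3 548
top jar 0.71 [383.4, 228.2, 26.6, 22.8] 396.8 238.0 455
top jar 0.59 [466.4, 298.6, 36.4, 20.0] 487.9 307.3 598
top tray 0.56 [169.7, 196.1, 57.5, 54.4] 197.6 222.9 2453
top mug 0.93 [382.7, 156.9, 41.8, 34.1] 401.1 172.4 1038
top mug 0.71 [377.2, 205.2, 133.9, 65.5] 444.4 235.0 6764
top salt 0.71 [328.1, 178.0, 21.0, 23.1] 337.3 190.5 278
top spice 0.98 [421.8, 316.6, 21.5, 15.0] 431.0 323.6 435
scene box 0.67 [391.8, 242.7, 92.8, 48.2] 443.4 265.3 2056
scene box 0.64 [349.7, 245.3, 134.9, 46.1] 421.1 265.5 3378
scene lid 0.79 [389.2, 245.1, 96.0, 43.9] 442.6 264.8 2065
scene lid_bar 0.69 [387.9, 243.6, 98.3, 46.3] 442.0 264.6 2244
scene pin 0.45 [359.4, 246.7, 0.2, 14.8] 359.3 254.5 86
scene jar 0.88 [395.6, 251.9, 22.4, 63.6] 406.9 285.1 1001
scene jar 0.83 [415.7, 265.6, 21.7, 68.4] 426.5 300.3 1074
scene jar 0.66 [369.2, 217.8, 16.7, 43.2] 375.5 238.7 629
scene tray 0.92 [219.2, 205.2, 44.1, 22.5] 238.8 215.7 723
scene mug 0.57 [392.8, 214.0, 33.6, 29.6] 406.0 227.5 780
scene salt 0.55 [345.7, 212.0, 13.5, 26.9] 352.5 223.7 303
scene spice 0.93 [355.9, 283.6, 23.5, 40.3] 368.7 302.7 781
scene spice 0.16 [350.1, 240.7, 136.5, 55.3] 421.1 265.5 3513
top [0.24084625 0.00733427 1.25028041]
scene [-0.72924613 -0.83157616  0.88524007]
```

```bash
python3 - <<'E'
from h import *
import glob
C=cam("top")
m=np.load("pics/m_top_lid_416.npy").astype(np.uint8)
c=cv2.findContours(m,0,2)[0]; c=max(c,key=cv2.contourArea)[:,0].astype(float)
w=ray(c,"top",0.071,C)
r=cv2.minAreaRect((w[:,:2]*1000).astype(np.float32)); print(r); print(cv2.boxPoints(r))
print("bar",ray([[476,230],[474,215],[480,244]],"top",.095,C).round(4))
print("tray",ray([[197.7,223.2]],"top",.012,C), "pin top",ray([[390,262]],"top",.10,C))
print("jar cap top",ray([[402,233]],"top",.005+.162,C))
print("salt",ray([[339,187]],"top",.09,C),"mug",ray([[401,172]],"top",.09,C),"spice",ray([[435,323]],"top",.1,C))
print("pan",ray([[303,258],[348,258],[258,258],[290,218],[269,148],[361,210],[232,210],[356,318],[222,310]],"top",.04,C).round(3))
im=cv2.imread("pics/a_top.png")[130:350,360:530]; cv2.imwrite("pics/b.png",cv2.resize(im,None,fx=3.5,fy=2.7*1,interpolation=2) if 0 else cv2.resize(im,(460,596),interpolation=2))
E
```

```text
((520.885986328125, -340.4017333984375), (163.31983947753906, 244.2002410888672), 5.985556602478027)
[[ 426.93893 -227.4826 ]
 [ 452.40356 -470.3515 ]
 [ 614.833   -453.32086]
 [ 589.3684  -210.45197]]
bar [[ 0.5354 -0.3682  0.095 ]
 [ 0.5748 -0.3627  0.095 ]
 [ 0.4996 -0.3787  0.095 ]]
tray [[0.51577589 0.36817451 0.012     ]] pin top [[ 0.43459121 -0.15197296  0.1       ]]
jar cap top [[ 0.49577135 -0.16798809  0.167     ]]
salt [[ 0.62434995 -0.01054625  0.09      ]] mug [[ 0.67850935 -0.17074857  0.09      ]] spice [[ 0.29245729 -0.26899848  0.1       ]]
pan [[ 0.437  0.07   0.04 ]
 [ 0.447 -0.049  0.04 ]
 [ 0.428  0.189  0.04 ]
 [ 0.543  0.114  0.04 ]
 [ 0.739  0.191  0.04 ]
 [ 0.581 -0.075  0.04 ]
 [ 0.553  0.272  0.04 ]
 [ 0.292 -0.08   0.04 ]
 [ 0.285  0.267  0.04 ]]
```

View pics/b.png

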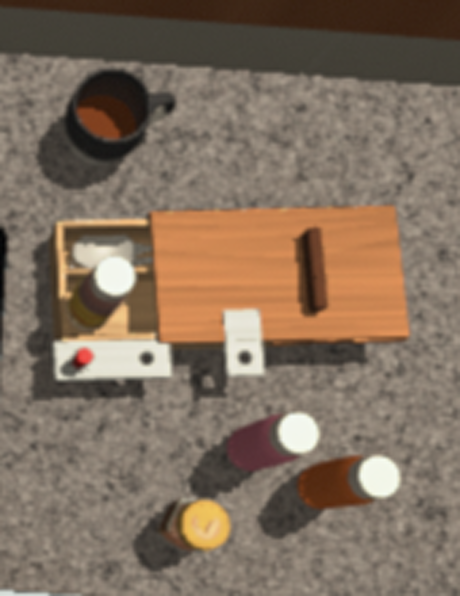

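```bash
python3 - <<'E'
from h import *
s=ctrl.get_state(); T=R.from_rotvec(s['tool_rot']).as_matrix(); print(T.round(3), s['position'], s['time'])
k,r,t,c=cam("wrist"); o=-r.T@t; print("cam pos",o,"in tool", T.T@(o-s['position']), "cam axes in tool (cols)\n",(T.T@r.T).round(3))
C=cam("top"); print(ray([[470,291],[498,307]],"top",.16,C), ray([[203,178],[178,140],[222,165]],"top",.02,C))
E
```

```text
[[-0.974  0.228  0.   ]
 [ 0.228  0.974  0.   ]
 [-0.     0.    -1.   ]] [0.14811115 0.63291766 0.23659434] 1.15
cam pos [0.08352691 0.64598066 0.38651688] in tool [ 0.06585755 -0.00197743 -0.14992468] cam axes in tool (cols)
 [[-0.    -0.97  -0.242]
 [ 1.    -0.     0.001]
 [-0.001 -0.242  0.97 ]]
[[ 0.37032422 -0.33455733  0.16      ]
 [ 0.3380657  -0.40027221  0.16      ]] [[0.64385169 0.36824469 0.02      ]
 [0.75068969 0.45361454 0.02      ]
 [0.6860619  0.32011168 0.02      ]]
```

Emit:
step_arm(
  plan=[
    [[0,0,-0.03],[-0.02,-0.01,-0.02],0],
    [[0,0,-0.07],[-0.06,-0.04,-0.05],0],
    [[0,0,-0.11],[-0.11,-0.07,-0.065],0],
    [[0,0,-0.15],[-0.15,-0.1,-0.065],0],
    [[0,0,-0.19],[-0.2,-0.13,-0.065],0],
    [[0,0,-0.23],[-0.25,-0.165,-0.065],0],
    [[0,0,-0.27],[-0.295,-0.2,-0.065],0],
    [[0,0,-0.31],[-0.335,-0.23,-0.065],0],
    [[0,0,-0.335],[-0.36,-0.25,-0.065],0],
    [[0,0,-0.335],[-0.37,-0.255,-0.065],0],
  ],
)

```text
time: 2.4
position: [0.4517, 0.2984, 0.3019]
tool_rot: [-0.159, 3.137, 0.0]
ft_force: [-0.5, -0.1, -0.0]
grip_width: 0.998
```

Emit:
step_arm(
  plan=[
    [[0,0,0],[0,-0.03,0],0],
    [[0,0,0],[-0.003,-0.09,0],0],
    [[0,0,0],[-0.005,-0.15,0],0],
    [[0,0,0],[-0.007,-0.21,0],0],
    [[0,0,0],[-0.009,-0.27,0],0],
    [[0,0,0],[-0.011,-0.33,0],0],
    [[0,0,0],[-0.013,-0.39,0],0],
    [[0,0,0],[-0.015,-0.45,0],0],
    [[0,0,0],[-0.016,-0.5,0],0],
    [[0,0,0],[-0.016,-0.522,0],0],
  ],
)

```text
time: 3.65
position: [0.5213, -0.219, 0.3017]
tool_rot: [-0.161, 3.137, -0.002]
ft_force: [-0.3, 0.9, -1.0]
grip_width: 1.002
```

```bash
python3 - <<'E'
from h import *
s=ctrl.get_state(); c=ctrl.calibration("wrist"); im=ctrl.get_image("wrist"); cv2.imwrite("pics/c_wrist.png",im[:,:,::-1])
np.save("pics/c_cal.npy",c,allow_pickle=True)
print(s['time'],s['position'],s['tool_rot'],s['joint_positions'].round(2), np.abs(s['qd']).max())
E
```

```text
3.65 [ 0.52133173 -0.21897922  0.30167681] [-1.61177613e-01  3.13710118e+00 -1.51085787e-03] [-0.33  0.13  0.75  1.59 -0.09  1.46  2.11] 0.4048854183637249
```

View pics/c_wrist.png

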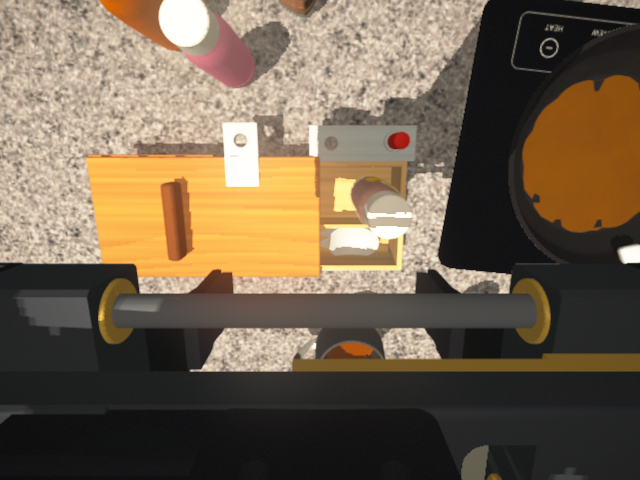

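Wrist view: the bracket is at (362,142), the lock hole at (331,143), the red pin top at (400,140), the tab hole at (240,141), the bar at (174,220), the jar cap at (388,215), and the lid corners at about (90,156) and (319,275).

```bash
python3 - <<'E'
from h import *
im=ctrl.get_image("wrist"); C=cam("wrist"); cv2.imwrite("pics/d_wrist.png",im[:,:,::-1]); s=ctrl.get_state(); print(s['time'],s['position'],abs(s['qd']).max())
np.save("pics/d_cam.npy",np.array(C,dtype=object),allow_pickle=True)
a=im[110:290,80:430,::-1]; cv2.imwrite("pics/d1.png",cv2.resize(im[115:190,210:430,::-1],None,fx=3.6,fy=3.6,interpolation=2))
cv2.imwrite("pics/d2.png",cv2.resize(im[140:290,300:430,::-1],None,fx=4,fy=4,interpolation=2))
cv2.imwrite("pics/d3.png",cv2.resize(im[140:290,80:340,::-1],None,fx=3,fy=3,interpolation=2))
for l in ["lid","pin","jar","lid_bar"]:
    for d in ctrl.cut_out("wrist",l)[:2]:
        ys,xs=np.nonzero(d['pixels']); print(l,round(d['score'],2),d['rect'],xs.mean().round(1),ys.mean().round(1)); np.save(f"pics/d_{l}_{d['rect'][0]:.0f}.npy",d['pixels'])
E
```

```text
3.75 [ 0.52112399 -0.21876427  0.30144872] 0.04876967428635363
lid 0.6 [89.5, 125.3, 234.9, 153.1] 211.3 211.1
pin 0.8 [387.1, 128.8, 21.9, 25.7] 398.3 140.8
jar 0.83 [107.4, 0.0, 73.9, 51.5] 143.3 17.7
jar 0.76 [162.7, 0.0, 92.3, 87.9] 209.7 41.2
lid_bar 0.73 [85.9, 120.7, 236.6, 156.1] 211.5 210.9
```

View pics/d1.png

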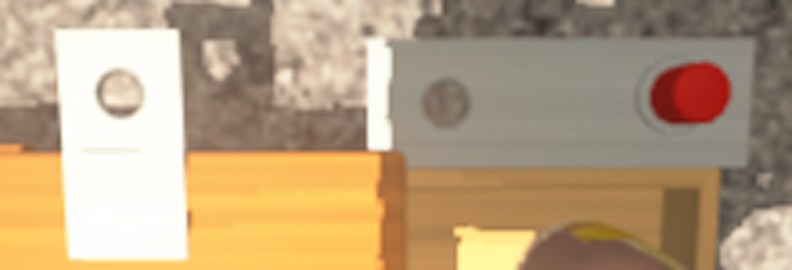

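View pics/d2.png

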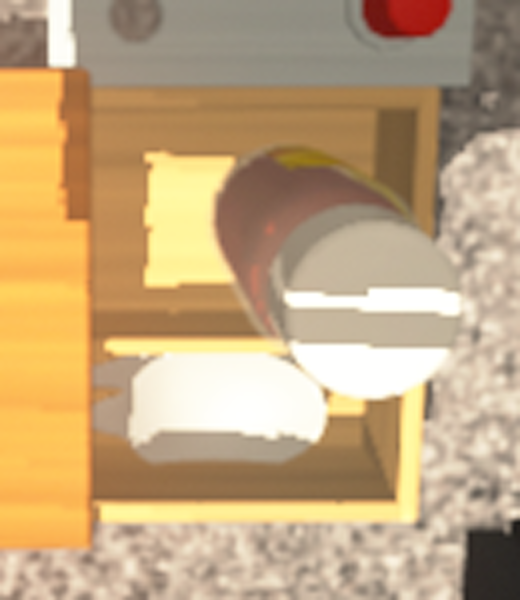

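View pics/d3.png

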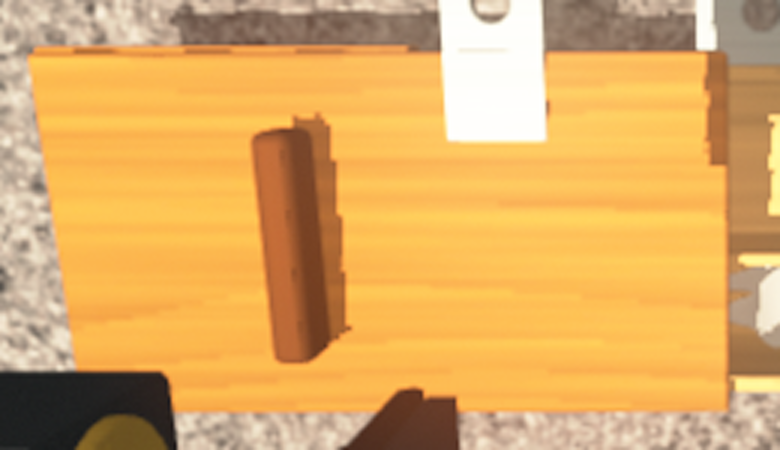

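```bash
python3 - <<'E'
from h import *
C=tuple(np.load("pics/d_cam.npy",allow_pickle=True))
q=lambda uv,z: ray([uv],"wrist",z,C)[0]
tab=q((243.3,140.6),.071); lock=q((333.9,143.6),.062); pin=q((405,140.6),.102); cap=q((391.5,217),.167)
lid=[q(p,.071) for p in [(90,156.7),(322.7,157.3),(322.7,276.7)]]
br=[q(p,.062) for p in [(210+392/3.6,115+40/3.6),(210+755/3.6,115+38/3.6),(210+747/3.6,115+165/3.6)]]
for n,p in dict(tab=tab,lock=lock,pin=pin,cap=cap,l0=lid[0],l1=lid[1],l2=lid[2],b0=br[0],b1=br[1],b2=br[2],bar1=q((80+265/3,140+131/3),.095),bar2=q((80+290/3,140+360/3),.095)).items(): print(n,p.round(4))
def az(a,b): d=b-a; return np.degrees(np.arctan2(-d[0],d[1])).round(2), (np.linalg.norm(d[:2])*1000).round(1)
print("yaw tab->lock",az(tab,lock),"lock->pin",az(lock,pin),"tab->pin",az(tab,pin),"lid",az(lid[0],lid[1]),"br",az(br[0],br[1]))
d=lid[2]-lid[1]; print("lid right edge",np.degrees(np.arctan2(d[1],d[0])),np.linalg.norm(d))
# jar from contact: top & scene views
for n,uv in [("top",(402,233)),("scene",(375.5,221))]: print(n,ray([uv],n,.165))
print(proj([*cap[:2],.167],"top"),proj([*cap[:2],.167],"scene"), proj([*pin[:2],.102],"top"),proj([*pin[:2],.102],"scene"))
E
```

```text
tab [ 0.4545 -0.3094  0.071 ]
lock [ 0.4479 -0.2174  0.062 ]
pin [ 0.4392 -0.1528  0.102 ]
cap [ 0.5015 -0.1682  0.167 ]
l0 [ 0.4863 -0.4651  0.071 ]
l1 [ 0.4627 -0.2276  0.071 ]
l2 [ 0.5916 -0.2146  0.071 ]
b0 [ 0.4322 -0.2347  0.062 ]
b1 [ 0.4211 -0.1316  0.062 ]
b2 [ 0.4564 -0.128   0.062 ]
bar1 [ 0.5026 -0.3752  0.095 ]
bar2 [ 0.5801 -0.3669  0.095 ]
yaw tab->lock (np.float64(4.09), np.float64(92.2)) lock->pin (np.float64(7.63), np.float64(65.2)) tab->pin (np.float64(5.55), np.float64(157.4)) lid (np.float64(5.68), np.float64(238.6)) br (np.float64(6.13), np.float64(103.7))
lid right edge 5.777592345520132 0.12949309675841914
top [[ 0.49624201 -0.16831178  0.165     ]]
scene [[ 0.49390162 -0.17029402  0.165     ]]
[[402.1912011  230.69293527]] [[376.23595456 219.12651021]] [[390.53807158 260.0782967 ]] [[359.09567444 247.05674246]]
```

Emit:
step_arm(
  plan=[
    [[0,0,0],[0.006,0.018,0],0],
    [[0,0,0],[0.018,0.045,0.01],0],
    [[0,0,0],[0.018,0.052,0.03],0],
    [[0,0,0],[0.018,0.052,0.06],0],
    [[0,0,0],[0.018,0.052,0.085],0],
    [[0,0,0],[0.018,0.052,0.095],0],
    [[0,0,0],[0.018,0.052,0.1],0],
    [[0,0,0],[0.018,0.052,0.1],0],
    [[0,0,0],[0.018,0.052,0.1],0],
    [[0,0,0],[0.018,0.052,0.1],0],
  ],
)

```text
time: 5.2
position: [0.498, -0.1674, 0.2021]
tool_rot: [-0.165, 3.136, -0.0]
ft_force: [-0.7, 0.2, -0.6]
grip_width: 1.001
```

```bash
python3 - <<'E'
from h import *
s=ctrl.get_state(); print(s['time'],s['position'],s['tool_rot'],abs(s['qd']).max())
o=[]
for n in ["wrist","scene","top"]:
    im=ctrl.get_image(n); cv2.imwrite(f"pics/e_{n}.png",im[:,:,::-1])
T=R.from_rotvec(s['tool_rot']).as_matrix()
for n in ["wrist","scene","top"]: print(n,proj([s['position'], s['position']+T[:,2]*.014],n).round(1), "jarcap", proj([[.4985,-.1685,.167]],n).round(1))
a=cv2.imread("pics/e_scene.png")[140:290,310:470]; b=cv2.imread("pics/e_top.png")[160:310,320:480]
cv2.imwrite("pics/e.png",np.hstack([cv2.resize(a,(400,375),interpolation=2),cv2.resize(b,(400,375),interpolation=2)]))
E
```

```text
5.2 [ 0.49803113 -0.16739874  0.20214534] [-1.65046045e-01  3.13612959e+00 -1.48465086e-04] 0.004456329055434685
wrist [[327.3 303.8]
 [327.  291.9]] jarcap [[324.5 277.5]]
scene [[376.  208.1]
 [375.7 212.7]] jarcap [[375.8 219.6]]
top [[404.4 228.8]
 [403.3 230.1]] jarcap [[402.3 231.9]]
```

View pics/e_wrist.png

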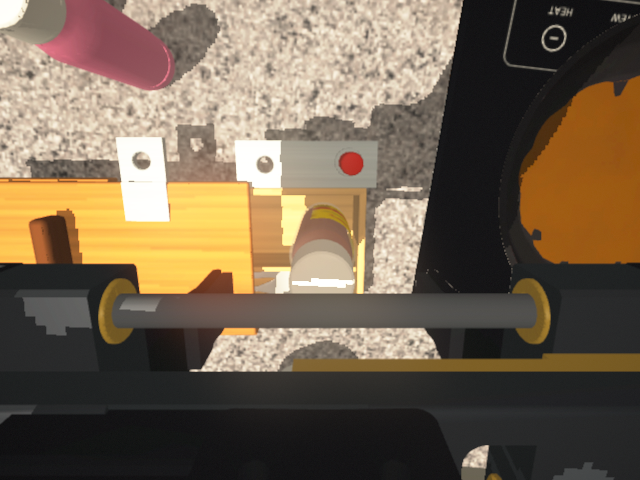

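View pics/e.png

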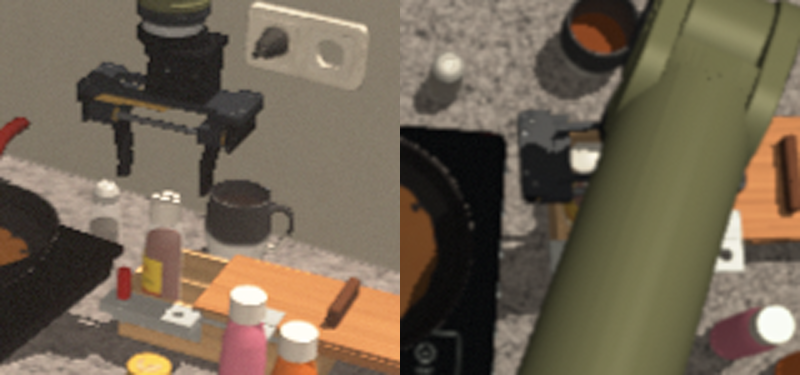

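The jar cap sits at (322,268) between the jaws, which straddle it. I'm descending and gripping the neck.

Emit:
step_arm(
  plan=[
    [[0,0,0],[0,-0.001,0.01],0],
    [[0,0,0],[0,-0.001,0.03],0],
    [[0,0,0],[0,-0.001,0.05],0],
    [[0,0,0],[0,-0.001,0.062],0],
    [[0,0,0],[0,-0.001,0.067],0],
    [[0,0,0],[0,-0.001,0.067],0],
    [[0,0,0],[0,-0.001,0.067],200],
    [[0,0,0],[0,-0.001,0.067],255],
    [[0,0,0],[0,-0.001,0.067],255],
    [[0,0,0],[0,-0.001,0.067],255],
  ],
  squeeze=25,
)

```text
time: 6.6
position: [0.4978, -0.1682, 0.1347]
tool_rot: [-0.165, 3.137, 0.0]
ft_force: [-0.2, -0.2, 0.4]
grip_width: 0.628
```

Emit:
step_arm(
  plan=[
    [[0,0,0],[0,0,0],255],
    [[0,0,0],[0,0,0],255],
    [[0,0,0],[0,0,0],255],
    [[0,0,0],[0,0,0],255],
    [[0,0,0],[0,0,0],255],
    [[0,0,0],[0,0,0],255],
    [[0,0,0],[0,0,-0.005],255],
    [[0,0,0],[0,0,-0.01],255],
    [[0,0,0],[0,0,-0.02],255],
    [[0,0,0],[0,0,-0.03],255],
  ],
)

```text
time: 7.85
position: [0.4978, -0.1682, 0.1653]
tool_rot: [-0.165, 3.137, 0.0]
ft_force: [0.5, -0.2, -3.8]
grip_width: 0.41
```

Emit:
step_arm(
  plan=[
    [[0,0,0],[0,0,-0.02],255],
    [[0,0,0],[0,0,-0.05],255],
    [[0,0,0],[0,0,-0.08],255],
    [[0,0,0],[0,0,-0.11],255],
    [[0,0,0],[0,0.005,-0.13],255],
    [[0,0,0],[0,0.02,-0.14],255],
    [[0,0,0],[0,0.04,-0.14],255],
    [[0,0,0],[0,0.06,-0.14],255],
    [[0,0,0],[0,0.075,-0.14],255],
    [[0,0,0],[0,0.08,-0.14],255],
  ],
)

```text
time: 9.1
position: [0.4893, -0.0878, 0.3048]
tool_rot: [-0.167, 3.137, 0.0]
ft_force: [0.8, -0.5, -3.5]
grip_width: 0.405
```

```bash
python3 - <<'E'
from h import *
s=ctrl.get_state(); print(s['time'],s['position'],s['tool_rot'],s['ft_force'],s['torque'],s['joint_positions'].round(2))
im=ctrl.get_image("scene"); cv2.imwrite("pics/f.png",cv2.resize(im[100:320,180:500,::-1],None,fx=2.3,fy=2.3,interpolation=2))
ms=[ (n,np.load(f"pics/m_{n}_tray_{x}.npy")) for n,x in (("scene",219),("top",170))]
for n,m in ms:
    c=max(cv2.findContours(m.astype(np.uint8),0,2)[0],key=cv2.contourArea)
    w=ray(c[:,0].astype(float),n,.018)[:,:2]; print(n,cv2.minEnclosingCircle((w*1000).astype(np.float32)), cv2.fitEllipse((w*1000).astype(np.float32)))
E
```

```text
9.1 [ 0.48934987 -0.08783599  0.30482182] [-1.67310242e-01  3.13671793e+00  3.78440403e-04] [ 0.76554285 -0.51935598 -3.53467174] [-0.01051694 -0.03057501  0.00691524] [-0.5  -0.06  0.61  1.73  0.03  1.46  1.78]
scene ((506.9282531738281, 358.1906433105469), 93.38804626464844) ((507.609130859375, 368.6828918457031), (130.79440307617188, 192.49276733398438), 94.32877349853516)
top ((516.6106567382812, 366.866943359375), 78.9083251953125) ((516.2528686523438, 366.8651428222656), (151.3882293701172, 154.01734924316406), 79.95816040039062)
```

View pics/f.png

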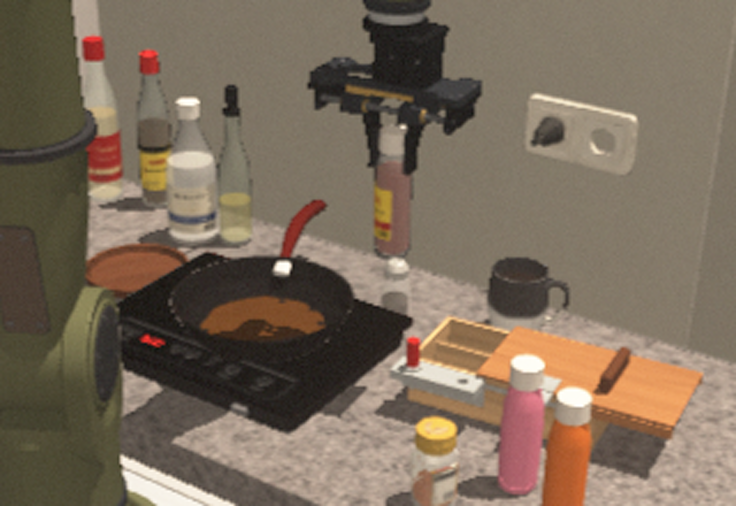

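Emit:
step_arm(
  plan=[
    [[0,0,0],[-0.003,0.02,0],255],
    [[0,0,0],[-0.011,0.065,0],255],
    [[0,0,0],[-0.02,0.12,0],255],
    [[0,0,0],[-0.03,0.178,0],255],
    [[0,0,0],[-0.04,0.236,0],255],
    [[0,0,0],[-0.049,0.294,0],255],
    [[0,0,0],[-0.058,0.35,0],255],
    [[0,0,0],[-0.067,0.4,0],255],
    [[0,0,0],[-0.073,0.435,0],255],
    [[0,0,0],[-0.075,0.45,0],255],
  ],
)

```text
time: 10.4
position: [0.5164, 0.3686, 0.3036]
tool_rot: [0.169, -3.136, 0.001]
ft_force: [0.0, 0.2, -5.1]
grip_width: 0.409
```

Emit:
step_arm(
  plan=[
    [[0,0,0],[0,0,0.01],255],
    [[0,0,0],[0,0,0.03],255],
    [[0,0,0],[0,0,0.055],255],
    [[0,0,0],[0,0,0.08],255],
    [[0,0,0],[0,0,0.105],255],
    [[0,0,0],[0,0,0.125],255],
    [[0,0,0],[0,0,0.138],255],
    [[0,0,0],[0,0,0.145],255],
    [[0,0,0],[0,0,0.15],255],
    [[0,0,0],[0,0,0.15],255],
  ],
)

```text
time: 11.65
position: [0.5168, 0.3668, 0.1547]
tool_rot: [-0.165, 3.137, 0.0]
ft_force: [-0.3, -0.6, -3.3]
grip_width: 0.411
```

```bash
python3 - <<'E'
from h import *
s=ctrl.get_state(); print(s['time'],s['position'],s['tool_rot'],s['ft_force'],s['torque'],s['joint_positions'].round(2))
im=ctrl.get_image("scene"); im2=ctrl.get_image("top"); cv2.imwrite("pics/g.png",np.hstack([cv2.resize(im[100:260,180:340,::-1],(400,400),interpolation=2),cv2.resize(im2[140:300,130:290,::-1],(400,400),interpolation=2)]))
E
```

```text
11.65 [0.51676242 0.36679256 0.1547372 ] [-1.65392584e-01  3.13697882e+00  2.18371027e-04] [-0.28191847 -0.58582398 -3.26523536] [ 0.03433231  0.01050196 -0.03049373] [-0.86  0.34  0.25  1.61 -0.09  1.21  1.08]
```

View pics/g.png

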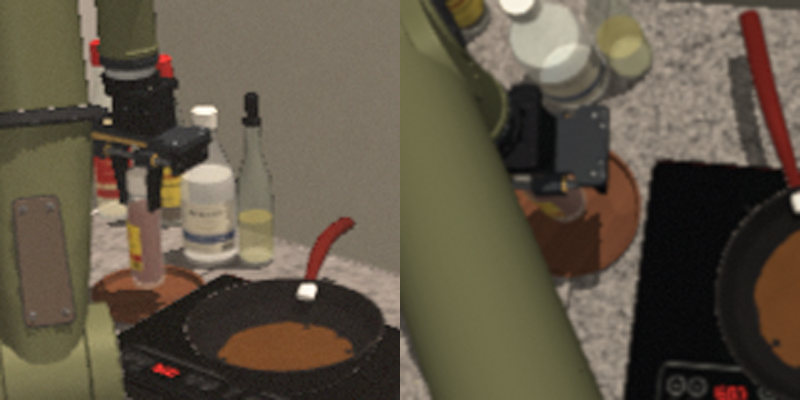

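The jar hangs upright over the middle of the tray (left half, about (145,285) in the crop), so I'm lowering it slowly.

Emit:
step_arm(
  plan=[
    [[0,0,0],[0,0,0.005],255],
    [[0,0,0],[0,0,0.01],255],
    [[0,0,0],[0,0,0.013],255],
    [[0,0,0],[0,0,0.015],255],
    [[0,0,0],[0,0,0.016],255],
    [[0,0,0],[0,0,0.017],255],
    [[0,0,0],[0,0,0.0175],255],
    [[0,0,0],[0,0,0.018],255],
    [[0,0,0],[0,0,0.0185],255],
    [[0,0,0],[0,0,0.0185],255],
  ],
)

```text
time: 13.0
position: [0.5166, 0.3667, 0.1361]
tool_rot: [0.165, -3.137, -0.0]
ft_force: [0.1, 0.3, -3.3]
grip_width: 0.408
```

Emit:
step_arm(
  plan=[
    [[0,0,0],[0,0,0.0002],255],
    [[0,0,0],[0,0,0.0004],255],
    [[0,0,0],[0,0,0.0006],255],
    [[0,0,0],[0,0,0.0008],255],
    [[0,0,0],[0,0,0.001],255],
    [[0,0,0],[0,0,0.001],255],
    [[0,0,0],[0,0,0.001],255],
    [[0,0,0],[0,0,0.001],255],
    [[0,0,0],[0,0,0.001],255],
    [[0,0,0],[0,0,0.001],255],
  ],
)

```text
time: 14.25
position: [0.5169, 0.3667, 0.1355]
tool_rot: [-0.165, 3.137, 0.0]
ft_force: [-0.9, -1.9, 4.5]
grip_width: 0.407
```

Contact: the force went from -3.3 to +4.5 N. Releasing.

Emit:
step_arm(
  plan=[
    [[0,0,0],[0,0,0],100],
    [[0,0,0],[0,0,0],40],
    [[0,0,0],[0,0,0],0],
    [[0,0,0],[0,0,0],0],
    [[0,0,0],[0,0,0],0],
    [[0,0,0],[0,0,-0.01],0],
    [[0,0,0],[0,0,-0.03],0],
    [[0,0,0],[0,0,-0.06],0],
    [[0,0,0],[0,0,-0.09],0],
    [[0,0,0],[0,0,-0.12],0],
  ],
)

```text
time: 15.5
position: [0.517, 0.3668, 0.2581]
tool_rot: [-0.165, 3.135, 0.002]
ft_force: [-0.4, 0.3, 0.3]
grip_width: 1.0
```

```bash
python3 - <<'E'
from h import *
s=ctrl.get_state(); print(s['time'],s['position'],s['tool_rot'],s['ft_force'],s['grip_width'])
im=ctrl.get_image("scene"); im2=ctrl.get_image("wrist"); cv2.imwrite("pics/i.png",np.hstack([cv2.resize(im[140:260,180:340,::-1],(400,300),interpolation=2),cv2.resize(im2[:,:,::-1],(400,300),interpolation=2)]))
E
```

```text
15.5 [0.51698739 0.36682977 0.25810754] [-1.64865085e-01  3.13541110e+00  2.36784198e-03] [-0.3872546   0.27375061  0.34799993] 1.000494994870838
```

View pics/i.png

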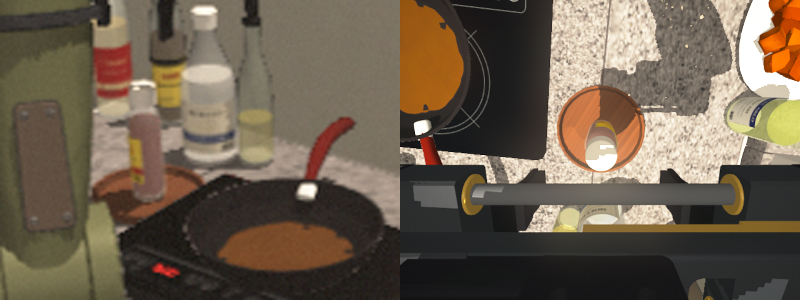

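The jar stands upright and free near the tray centre, at (600,130) in the right half. Next I'm going behind the lid bar with the jaws closed.

Emit:
step_arm(
  plan=[
    [[0,0,0],[0.002,-0.025,0],0],
    [[0,0,0],[0.006,-0.08,0],100],
    [[0,0,0],[0.01,-0.14,0],255],
    [[0,0,0],[0.014,-0.2,0],255],
    [[0,0,0],[0.018,-0.26,0],255],
    [[0,0,0],[0.022,-0.32,0],255],
    [[0,0,0],[0.026,-0.38,0],255],
    [[0,0,0],[0.03,-0.44,0],255],
    [[0,0,0],[0.034,-0.5,0],255],
    [[0,0,0],[0.039,-0.56,0],255],
  ],
  squeeze=20,
)

```text
time: 16.85
position: [0.5346, -0.1974, 0.2544]
tool_rot: [0.163, -3.136, -0.002]
ft_force: [0.2, 0.7, 0.1]
grip_width: 0.062
```

Emit:
step_arm(
  plan=[
    [[0,0,0],[0.003,-0.055,0],255],
    [[0,0,0],[0.008,-0.11,0],255],
    [[0,0,0],[0.012,-0.16,0],255],
    [[0,0,0],[0.017,-0.2,0.01],255],
    [[0,0,0],[0.018,-0.216,0.035],255],
    [[0,0,0],[0.018,-0.216,0.065],255],
    [[0,0,0],[0.018,-0.216,0.09],255],
    [[0,0,0],[0.018,-0.216,0.098],255],
    [[0,0,0],[0.018,-0.216,0.1],255],
    [[0,0,0],[0.018,-0.216,0.1],255],
  ],
)

```text
time: 18.1
position: [0.5418, -0.4111, 0.1559]
tool_rot: [-0.166, 3.136, -0.001]
ft_force: [0.3, -0.2, 0.7]
grip_width: 0.007
```

```bash
python3 - <<'E'
from h import *
s=ctrl.get_state(); print(s['time'],s['position'],s['tool_rot'],s['ft_force'],s['grip_width'],s['joint_positions'].round(2))
im=ctrl.get_image("scene"); im2=ctrl.get_image("wrist"); cv2.imwrite("pics/j.png",np.hstack([cv2.resize(im[170:320,330:530,::-1],(400,300),interpolation=2),cv2.resize(im2[:,:,::-1],(400,300),interpolation=2)]))
E
```

```text
18.1 [ 0.5418325  -0.4110533   0.15590377] [-1.65641653e-01  3.13603348e+00 -7.99230454e-04] [ 0.30665929 -0.21788531  0.65931328] 0.007425411546409021 [ 0.09  0.51  0.72  1.49 -0.34  1.27  2.53]
```

View pics/j.png

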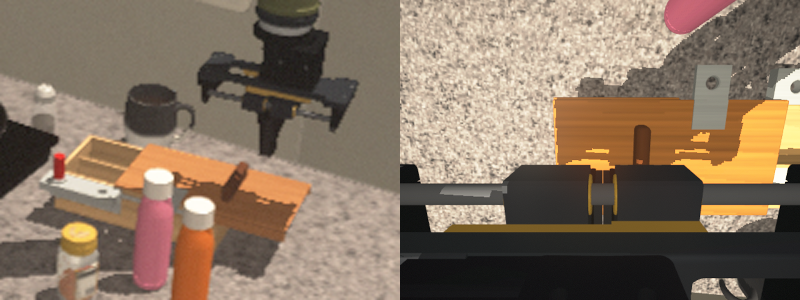

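The closed fingers are behind the bar, which is at (386,232) in full wrist pixels. I'm descending to bar height.

Emit:
step_arm(
  plan=[
    [[0,0,0],[0,0,0.01],255],
    [[0,0,0],[0,0,0.03],255],
    [[0,0,0],[0,0,0.048],255],
    [[0,0,0],[0,0,0.058],255],
    [[0,0,0],[0,0,0.063],255],
    [[0,0,0],[0,0,0.064],255],
    [[0,0,0],[0,0.005,0.064],255],
    [[0,0,0],[0,0.01,0.064],255],
    [[0,0,0],[0,0.015,0.064],255],
    [[0,0,0],[0,0.02,0.064],255],
  ],
)

```text
time: 19.45
position: [0.5396, -0.3906, 0.0913]
tool_rot: [-0.166, 3.137, 0.0]
ft_force: [0.2, -0.7, 0.5]
grip_width: 0.006
```

Emit:
step_arm(
  plan=[
    [[0,0,0],[0,0.003,0],255],
    [[0,0,0],[0,0.008,0],255],
    [[0,0,0],[0,0.016,0],255],
    [[0,0,0],[0,0.024,0],255],
    [[0,0,0],[0,0.033,0],255],
    [[0,0,0],[0,0.042,0],255],
    [[0,0,0],[0,0.051,0],255],
    [[0,0,0],[0,0.06,0],255],
    [[0,0,0],[0,0.069,0],255],
    [[0,0,0],[0,0.075,0],255],
  ],
)

```text
time: 20.7
position: [0.5315, -0.3157, 0.0911]
tool_rot: [-0.166, 3.137, 0.001]
ft_force: [0.9, -1.6, 1.1]
grip_width: 0.004
```

```bash
python3 - <<'E'
from h import *
s=ctrl.get_state(); print(s['time'],s['position'],s['tool_rot'],s['ft_force'],s['grip_width'],s['joint_positions'].round(2))
im2=ctrl.get_image("wrist"); cv2.imwrite("pics/k.png",im2[:,:,::-1])
E
```

```text
20.7 [ 0.53151362 -0.31569491  0.09105252] [-1.65916668e-01  3.13717858e+00  6.23861124e-04] [ 0.94559667 -1.58150257  1.05462925] 0.0040984355622262145 [-0.08  0.43  0.71  1.72 -0.31  1.1   2.41]
```

View pics/k.png

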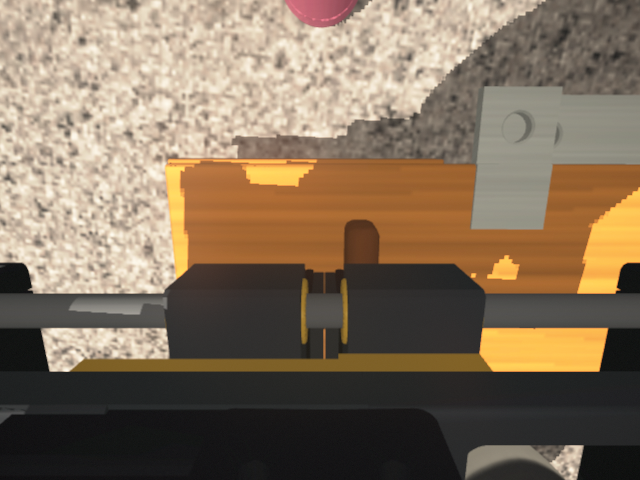

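```bash
python3 - <<'E'
from h import *
C=cam("wrist"); t=ray([[517,127]],"wrist",.071,C)[0]; print(t, ray([[175,162]],"wrist",.071,C)[0])
ya=np.array([-.102,.995]); lock=np.array([.4479,-.2174]); print((lock-t[:2])@ya)
b=cv2.imread("pics/k.png")[70:240,460:640]; cv2.imwrite("pics/k2.png",cv2.resize(b,None,fx=4,fy=3.5,interpolation=2))
E
```

```text
[ 0.4464835  -0.23809656  0.071     ] [ 0.47823403 -0.39075598  0.071     ]
0.02044859107571487
```

View pics/k2.png

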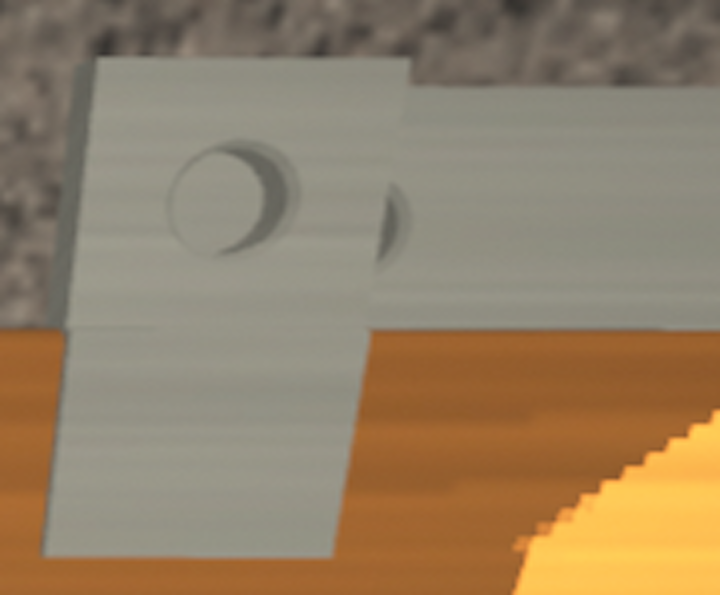

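About 19–20 mm remain: the tab hole is at (518,126) and the lock hole peeks out at (557,132).

Emit:
step_arm(
  plan=[
    [[0,0,0],[0,0.003,0],255],
    [[0,0,0],[0,0.006,0],255],
    [[0,0,0],[0,0.009,0],255],
    [[0,0,0],[0,0.012,0],255],
    [[0,0,0],[0,0.014,0],255],
    [[0,0,0],[0,0.015,0],255],
    [[0,0,0],[0,0.016,0],255],
    [[0,0,0],[0,0.017,0],255],
    [[0,0,0],[0,0.0175,0],255],
    [[0,0,0],[0,0.018,0],255],
  ],
)

```text
time: 22.0
position: [0.5295, -0.2986, 0.091]
tool_rot: [0.165, -3.137, -0.0]
ft_force: [0.9, -1.4, -1.2]
grip_width: 0.006
```

Emit:
step_arm(
  plan=[
    [[0,0,0],[0,0.0003,0],255],
    [[0,0,0],[0,0.0006,0],255],
    [[0,0,0],[0,0.0009,0],255],
    [[0,0,0],[0,0.0012,0],255],
    [[0,0,0],[0,0.0015,0],255],
    [[0,0,0],[0,0.0018,0],255],
    [[0,0,0],[0,0.002,0],255],
    [[0,0,0],[0,0.002,0],255],
    [[0,0,0],[0,0.002,0],255],
    [[0,0,0],[0,0.002,0],255],
  ],
)

```text
time: 23.25
position: [0.5293, -0.2974, 0.091]
tool_rot: [-0.164, 3.137, -0.002]
ft_force: [1.6, -4.7, -3.7]
grip_width: 0.005
```

Emit:
step_arm(
  plan=[
    [[0,0,0],[0,0.0003,0],255],
    [[0,0,0],[0,0.0006,0],255],
    [[0,0,0],[0,0.001,0],255],
    [[0,0,0],[0,0.001,0],255],
    [[0,0,0],[0,0.001,0],255],
    [[0,0,0],[0,0.001,0],255],
    [[0,0,0],[0,0.001,0],255],
    [[0,0,0],[0,0.001,0],255],
    [[0,0,0],[0,0.001,0],255],
    [[0,0,0],[0,0.001,0],255],
  ],
)

```text
time: 24.5
position: [0.5293, -0.2974, 0.091]
tool_rot: [-0.164, 3.137, -0.004]
ft_force: [2.5, -7.7, -4.9]
grip_width: 0.007
```

```bash
python3 - <<'E'
from h import *
s=ctrl.get_state(); print(s['time'],s['position'],s['ft_force'])
im2=ctrl.get_image("wrist"); b=im2[70:240,440:640,::-1]; cv2.imwrite("pics/l.png",cv2.resize(b,None,fx=4,fy=3.5,interpolation=2))
E
```

```text
24.5 [ 0.52931183 -0.2973849   0.09103802] [ 2.54925962 -7.65184517 -4.91894197]
```

View pics/l.png

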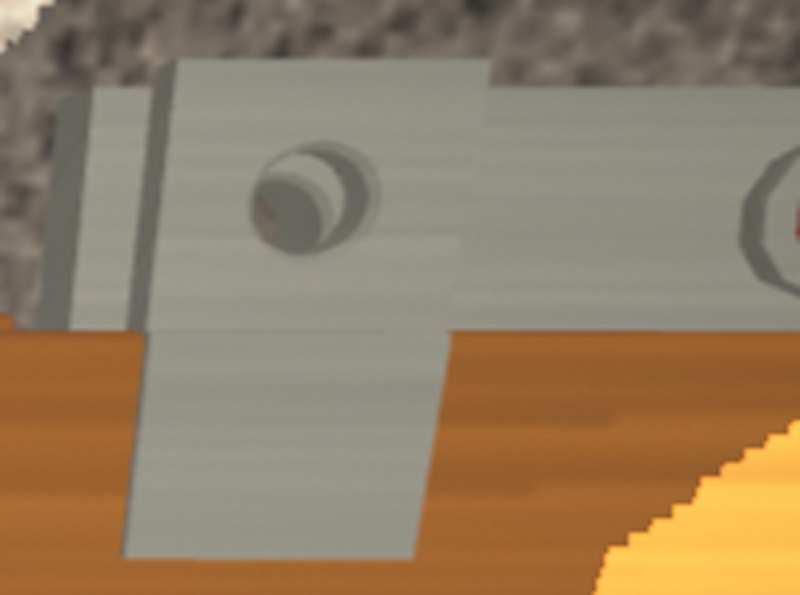

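The stop is reached: the lid didn't move while the force rose to 8 N, and the tab hole now sits over the lock hole. I'm backing off and moving to where I can see the pin from above.

Emit:
step_arm(
  plan=[
    [[0,0,0],[0,-0.006,0],255],
    [[0,0,0],[0,-0.012,0],255],
    [[0,0,0],[0,-0.012,-0.02],255],
    [[0,0,0],[0,-0.012,-0.06],200],
    [[0,0,0],[0,0.01,-0.1],125],
    [[0,0,0],[0.01,0.05,-0.11],125],
    [[0,0,0],[0.018,0.09,-0.11],125],
    [[0,0,0],[0.022,0.11,-0.11],125],
    [[0,0,0],[0.022,0.115,-0.11],125],
    [[0,0,0],[0.022,0.115,-0.11],125],
  ],
)

```text
time: 25.8
position: [0.4957, -0.184, 0.2019]
tool_rot: [-0.165, 3.136, -0.0]
ft_force: [-0.4, -0.1, -0.3]
grip_width: 0.507
```

```bash
python3 - <<'E'
from h import *
s=ctrl.get_state(); C=cam("wrist"); im=ctrl.get_image("wrist"); print(s['time'],s['position'],s['tool_rot'],abs(s['qd']).max(),s['grip_width'])
np.save("pics/m_cam.npy",np.array(C,dtype=object),allow_pickle=True); cv2.imwrite("pics/m_full.png",im[:,:,::-1])
cv2.imwrite("pics/m.png",cv2.resize(im[130:250,180:420,::-1],None,fx=3.3,fy=3.3,interpolation=2))
E
```

```text
25.8 [ 0.49574833 -0.184018    0.20193132] [-1.65049394e-01  3.13587957e+00 -1.93660278e-04] 0.015694874033699648 0.5071631536041917
```

View pics/m_full.png

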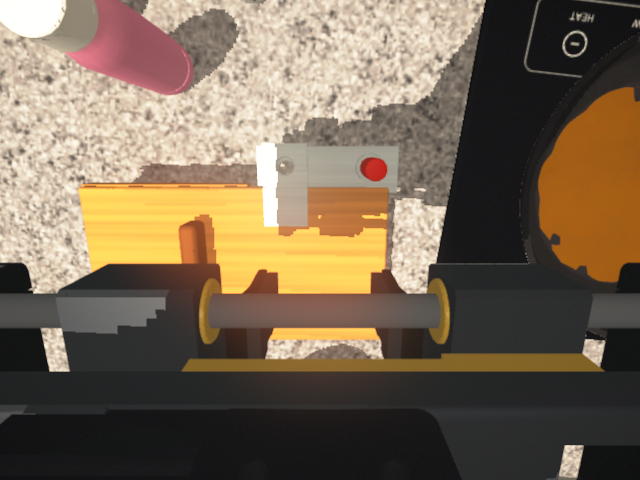

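View pics/m.png

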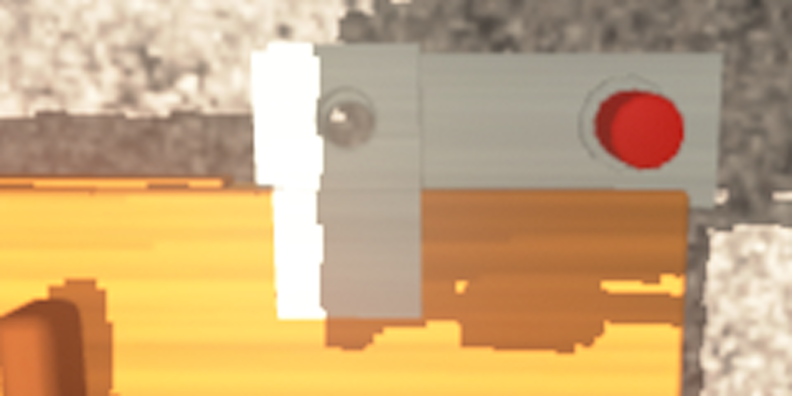

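```bash
python3 - <<'E'
from h import *
C=tuple(np.load("pics/m_cam.npy",allow_pickle=True)); q=lambda uv,z: ray([uv],"wrist",z,C)[0]
f=lambda x,y:(180+x/3.3,130+y/3.3)
tab=q(f(347,119),.071); pin=q(f(648,131),.102); col=q(f(627,124),.066)
im=cv2.imread("pics/m_full.png"); h=(im[:,:,2]>150)&(im[:,:,1]<60)&(im[:,:,0]<60); ys,xs=np.nonzero(h[140:200,350:400]); print("red",xs.mean()+350,ys.mean()+140)
b=[q(f(x,y),.062) for x,y in [(722,53),(713,205)]]
l=[q(f(688,190),.071)]
for n,p in dict(tab=tab,pin=pin,col=col,b0=b[0],b1=b[1],l=l[0]).items(): print(n,p.round(4))
for a in (pin,col):
    d=a-tab; print(np.degrees(np.arctan2(-d[0],d[1])),np.linalg.norm(d[:2]))
yaw=np.radians(5.9); X=np.array([np.cos(yaw),np.sin(yaw)]);Y=np.array([-np.sin(yaw),np.cos(yaw)])
print("b0-pin in box",(b[0]-pin)[:2]@X,(b[0]-pin)[:2]@Y,"b0-tab",(b[0]-tab)[:2]@X,(b[0]-tab)[:2]@Y)
E
```

```text
red 375.2886597938144 169.18298969072166
tab [ 0.4451 -0.2205  0.071 ]
pin [ 0.4393 -0.1557  0.102 ]
col [ 0.4396 -0.1555  0.066 ]
b0 [ 0.4212 -0.135   0.062 ]
b1 [ 0.4567 -0.1316  0.062 ]
l [ 0.453  -0.1399  0.071 ]
5.102553803497712 0.06511415914774898
4.815576426877639 0.0652925623447376
b0-pin in box -0.015910655207212163 0.022470089767731072 b0-tab -0.01500442157905826 0.08757794230588184
```

The lid end is flush and the tab hole (285,166) is 65.1 mm from the pin (376,170), as expected. I'm moving just above the pin to check centring.

Emit:
step_arm(
  plan=[
    [[0,0,0],[0.01,0.008,0],125],
    [[0,0,0],[0.03,0.02,0],125],
    [[0,0,0],[0.048,0.03,0.01],125],
    [[0,0,0],[0.054,0.035,0.03],125],
    [[0,0,0],[0.054,0.035,0.05],125],
    [[0,0,0],[0.054,0.035,0.065],125],
    [[0,0,0],[0.054,0.035,0.072],125],
    [[0,0,0],[0.054,0.035,0.074],125],
    [[0,0,0],[0.054,0.035,0.074],125],
    [[0,0,0],[0.054,0.035,0.074],125],
  ],
)

```text
time: 27.1
position: [0.4384, -0.1546, 0.1275]
tool_rot: [-0.165, 3.136, -0.0]
ft_force: [-0.9, -0.3, -0.5]
grip_width: 0.51
```

```bash
python3 - <<'E'
from h import *
s=ctrl.get_state(); C=cam("wrist"); im=ctrl.get_image("wrist"); print(s['time'],s['position'],s['tool_rot'],abs(s['qd']).max(),s['grip_width'])
print(proj([[.4393,-.1557,.102],[.4346,-.153,.102]],"wrist",C), proj([s['position']],"wrist",C))
cv2.imwrite("pics/n_full.png",im[:,:,::-1])
sc=ctrl.get_image("scene")
cv2.imwrite("pics/n.png",np.hstack([cv2.resize(im[130:350,170:490,::-1],(500,344),interpolation=2),cv2.resize(sc[190:290,320:400,::-1],(275,344),interpolation=2)]))
E
```

```text
27.1 [ 0.43842397 -0.15457558  0.12754745] [-1.65093883e-01  3.13628527e+00 -1.82445883e-04] 0.003657302220525002 0.509996223596021
[[324.60649069 283.99356493]
 [330.8077822  275.93997386]] [[327.47947368 303.06044564]]
```

View pics/n.png

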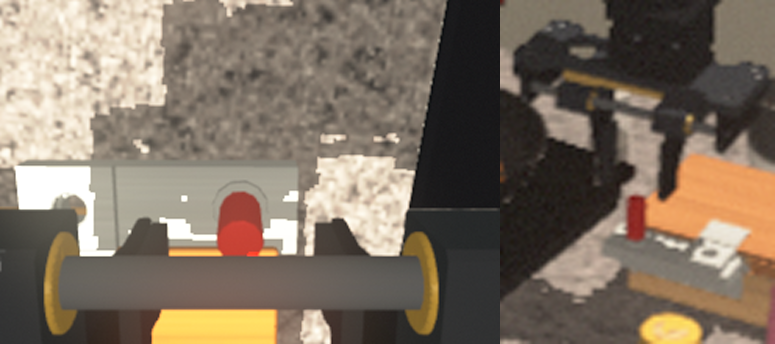

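The pin top (column 324) is centred between the fingertips (mid-column 325). Descending and gripping.

Emit:
step_arm(
  plan=[
    [[0,0,0],[0,-0.0005,0.01],125],
    [[0,0,0],[0,-0.0005,0.025],125],
    [[0,0,0],[0,-0.0005,0.035],125],
    [[0,0,0],[0,-0.0005,0.0395],125],
    [[0,0,0],[0,-0.0005,0.0395],125],
    [[0,0,0],[0,-0.0005,0.0395],255],
    [[0,0,0],[0,-0.0005,0.0395],255],
    [[0,0,0],[0,-0.0005,0.0395],255],
    [[0,0,0],[0,-0.0005,0.0395],255],
    [[0,0,0],[0,-0.0005,0.0395],255],
  ],
  squeeze=30,
)

```text
time: 28.45
position: [0.4382, -0.1549, 0.0877]
tool_rot: [-0.165, 3.137, 0.0]
ft_force: [0.9, 0.5, 1.5]
grip_width: 0.178
```

Emit:
step_arm(
  plan=[
    [[0,0,0],[0,0,0],255],
    [[0,0,0],[0,0,0],255],
    [[0,0,0],[0,0,0],255],
    [[0,0,0],[0,0,0],255],
    [[0,0,0],[0,0,0],255],
    [[0,0,0],[0,0,-0.005],255],
    [[0,0,0],[0,0,-0.015],255],
    [[0,0,0],[0,0,-0.03],255],
    [[0,0,0],[0,0,-0.04],255],
    [[0,0,0],[0,0,-0.045],255],
  ],
)

```text
time: 29.7
position: [0.4382, -0.1551, 0.1335]
tool_rot: [-0.165, 3.136, 0.0]
ft_force: [0.5, 0.6, -1.1]
grip_width: 0.175
```

```bash
python3 - <<'E'
from h import *
s=ctrl.get_state(); im=ctrl.get_image("wrist"); print(s['time'],s['position'],s['tool_rot'],s['grip_width'],s['ft_force'])
sc=ctrl.get_image("scene")
cv2.imwrite("pics/o.png",np.hstack([cv2.resize(im[130:350,170:490,::-1],(500,344),interpolation=2),cv2.resize(sc[190:290,320:400,::-1],(275,344),interpolation=2)]))
E
```

```text
29.7 [ 0.43823888 -0.15505738  0.13352599] [-1.65089338e-01  3.13621369e+00  3.27104363e-04] 0.17516870565951326 [ 0.45159143  0.60503893 -1.05369052]
```

View pics/o.png

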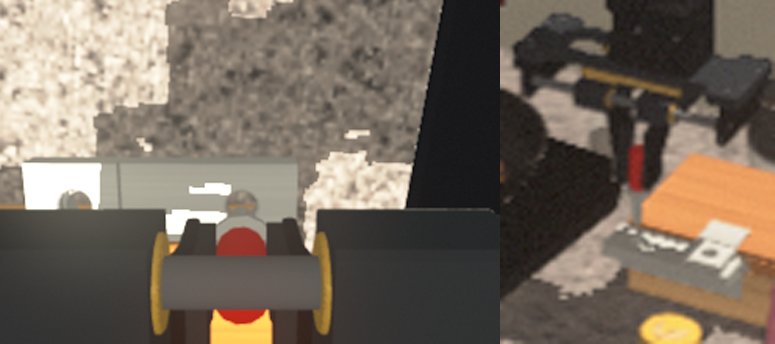

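The pin is gripped at 15.2 mm and lifted straight. I'm carrying it 65 mm along box -y to the lock hole, staying above the tab.

Emit:
step_arm(
  plan=[
    [[0,0,0],[0,-0.005,0],255],
    [[0,0,0],[0,-0.015,0],255],
    [[0,0,0],[0,-0.027,0],255],
    [[0,0,0],[0,-0.039,0],255],
    [[0,0,0],[0.0005,-0.05,0],255],
    [[0,0,0],[0.0005,-0.059,0],255],
    [[0,0,0],[0.0007,-0.065,0],255],
    [[0,0,0],[0.0007,-0.065,0],255],
    [[0,0,0],[0.0007,-0.065,0],255],
    [[0,0,0],[0.0007,-0.065,0],255],
  ],
)

```text
time: 31.05
position: [0.4442, -0.2192, 0.1325]
tool_rot: [-0.166, 3.137, 0.001]
ft_force: [0.1, -0.0, 0.2]
grip_width: 0.173
```

```bash
python3 - <<'E'
from h import *
s=ctrl.get_state(); im=ctrl.get_image("wrist"); print(s['time'],s['position'],s['tool_rot'],s['grip_width'],s['ft_force'])
sc=ctrl.get_image("scene")
cv2.imwrite("pics/p.png",np.hstack([cv2.resize(im[220:300,270:380,::-1],(500,364),interpolation=2),cv2.resize(sc[200:290,330:410,::-1],(300,364),interpolation=2)]))
print(proj([[.4451,-.2205,.071],[s['position'][0],s['position'][1],.071],[s['position'][0],s['position'][1],.078]],"wrist"))
E
```

```text
31.05 [ 0.44423737 -0.21919038  0.13252423] [-1.66372397e-01  3.13707877e+00  5.81671784e-04] 0.17325628908921595 [ 0.11725606 -0.04634479  0.1956041 ]
[[324.3074895  262.77480976]
 [326.58462623 261.65096707]
 [326.68605456 265.19747246]]
```

View pics/p.png

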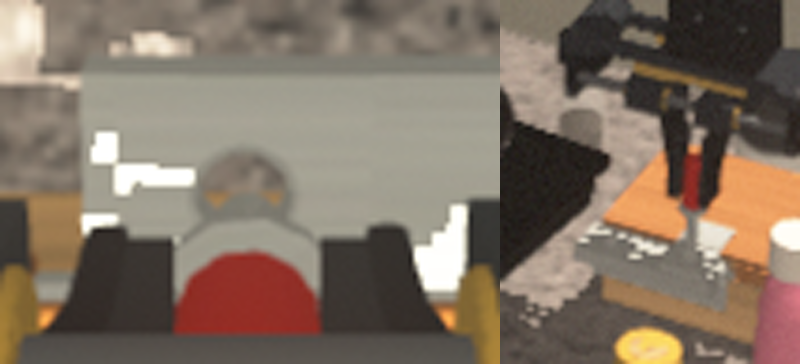

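The hole centre (column 323.6) is about 0.5 mm to -y of the pin axis (column 324.6). I'm nudging it over and descending slowly with a force check.

Emit:
step_arm(
  plan=[
    [[0,0,0],[0.0004,-0.0005,0],255],
    [[0,0,0],[0.0004,-0.0005,0.002],255],
    [[0,0,0],[0.0004,-0.0005,0.004],255],
    [[0,0,0],[0.0004,-0.0005,0.006],255],
    [[0,0,0],[0.0004,-0.0005,0.008],255],
    [[0,0,0],[0.0004,-0.0005,0.01],255],
    [[0,0,0],[0.0004,-0.0005,0.012],255],
    [[0,0,0],[0.0004,-0.0005,0.013],255],
    [[0,0,0],[0.0004,-0.0005,0.014],255],
    [[0,0,0],[0.0004,-0.0005,0.014],255],
  ],
)

```text
time: 32.4
position: [0.4438, -0.2202, 0.1185]
tool_rot: [-0.165, 3.137, 0.0]
ft_force: [-0.6, 0.1, -0.9]
grip_width: 0.173
```

Emit:
step_arm(
  plan=[
    [[0,0,0],[0,0,0.001],255],
    [[0,0,0],[0,0,0.002],255],
    [[0,0,0],[0,0,0.004],255],
    [[0,0,0],[0,0,0.006],255],
    [[0,0,0],[0,0,0.008],255],
    [[0,0,0],[0,0,0.01],255],
    [[0,0,0],[0,0,0.012],255],
    [[0,0,0],[0,0,0.014],255],
    [[0,0,0],[0,0,0.014],255],
    [[0,0,0],[0,0,0.014],255],
  ],
)

```text
time: 33.65
position: [0.444, -0.2202, 0.1045]
tool_rot: [-0.165, 3.137, -0.0]
ft_force: [3.8, 0.1, -1.3]
grip_width: 0.173
```

There's a sideways force of +3.8 N in x, so the shank is touching the hole's -x wall. I'm shifting +x and finishing the descent.

Emit:
step_arm(
  plan=[
    [[0,0,0],[-0.0004,0,0],255],
    [[0,0,0],[-0.0008,0,0],255],
    [[0,0,0],[-0.0008,0,0.001],255],
    [[0,0,0],[-0.0008,0,0.002],255],
    [[0,0,0],[-0.0008,0,0.003],255],
    [[0,0,0],[-0.0008,0,0.004],255],
    [[0,0,0],[-0.0008,0,0.005],255],
    [[0,0,0],[-0.0008,0,0.006],255],
    [[0,0,0],[-0.0008,0,0.006],255],
    [[0,0,0],[-0.0008,0,0.006],255],
  ],
)

```text
time: 34.9
position: [0.4445, -0.2201, 0.0984]
tool_rot: [0.165, -3.137, 0.0]
ft_force: [1.9, 0.7, -0.5]
grip_width: 0.169
```

Emit:
step_arm(
  plan=[
    [[0,0,0],[-0.0006,0,0],255],
    [[0,0,0],[-0.0006,0,0.0005],255],
    [[0,0,0],[-0.0006,0,0.001],255],
    [[0,0,0],[-0.0006,0,0.0012],255],
    [[0,0,0],[-0.0006,0,0.0014],255],
    [[0,0,0],[-0.0006,0,0.0016],255],
    [[0,0,0],[-0.0006,0,0.0018],255],
    [[0,0,0],[-0.0006,0,0.0018],255],
    [[0,0,0],[-0.0006,0,0.0018],255],
    [[0,0,0],[-0.0006,0,0.0018],255],
  ],
)

```text
time: 36.15
position: [0.4452, -0.22, 0.0967]
tool_rot: [0.165, -3.137, -0.0]
ft_force: [-0.3, 0.5, 1.1]
grip_width: 0.169
```

Emit:
step_arm(
  plan=[
    [[0,0,0],[0,0,0.0003],255],
    [[0,0,0],[0,0,0.0006],255],
    [[0,0,0],[0,0,0.0006],255],
    [[0,0,0],[0,0,0.0006],200],
    [[0,0,0],[0,0,0.0006],150],
    [[0,0,0],[0,0,0.0006],125],
    [[0,0,0],[0,0,0.0006],125],
    [[0,0,0],[0,0,0.0006],125],
    [[0,0,0],[0,0,-0.005],125],
    [[0,0,0],[0,0,-0.02],125],
  ],
)

```text
time: 37.4
position: [0.4447, -0.22, 0.117]
tool_rot: [0.165, -3.136, -0.0]
ft_force: [0.3, 0.3, 0.5]
grip_width: 0.505
```

Emit:
step_arm(
  plan=[
    [[0,0,0],[0,0,-0.03],125],
    [[0,0,0],[0,0,-0.06],125],
    [[0,0,0],[-0.02,0,-0.09],125],
    [[0,0,0],[-0.045,0,-0.11],125],
    [[0,0,0],[-0.055,0,-0.115],125],
    [[0,0,0],[-0.055,0,-0.115],125],
    [[0,0,0],[-0.055,0,-0.115],125],
    [[0,0,0],[-0.055,0,-0.115],125],
    [[0,0,0],[-0.055,0,-0.115],125],
    [[0,0,0],[-0.055,0,-0.115],125],
  ],
)

```text
time: 38.65
position: [0.4997, -0.2143, 0.2317]
tool_rot: [0.165, -3.137, -0.0]
ft_force: [0.1, 0.7, 0.4]
grip_width: 0.509
```

```bash
python3 - <<'E'
from h import *
s=ctrl.get_state(); im=ctrl.get_image("wrist"); print(s['time'],s['position'],s['grip_width'],s['ft_force'])
sc=ctrl.get_image("scene")
cv2.imwrite("pics/q.png",cv2.resize(im[:260,:,::-1],(800,325)))
cv2.imwrite("pics/q2.png",np.hstack([cv2.resize(im[110:260,220:420,::-1],(400,300),interpolation=2),cv2.resize(sc[200:320,320:480,::-1],(400,300),interpolation=2)]))
cv2.imwrite("pics/q3.png",sc[:,:,::-1])
c=np.array([.4451,-.2205]); print(proj([[*c,.111],[*c,.075],[*c,.071]],"scene"),proj([[*c,.111],[*c,.075]],"wrist"))
E
```

```text
38.65 [ 0.49967872 -0.21429187  0.2316506 ] 0.5085623404488959 [0.07037112 0.73597115 0.38046251]
[[381.72628944 250.4191077 ]
 [381.04146678 261.7481454 ]
 [380.96632921 262.99114803]] [[325.28811827 165.7059903 ]
 [325.07204108 163.84345795]]
```

View pics/q2.png

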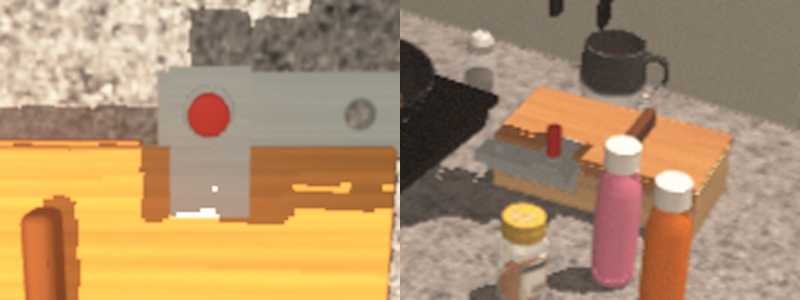

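View pics/q3.png

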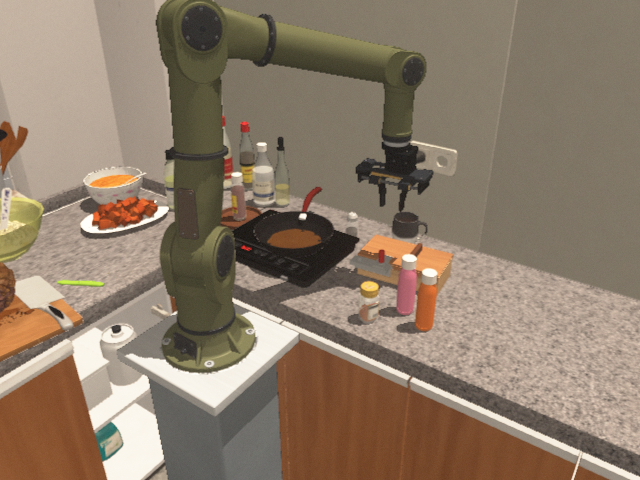

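```bash
python3 - <<'E'
from h import *
print(ctrl.close_job(), ctrl.get_state()['time'])
E
```

```text
the job is handed in; nothing more can be done
the job is handed in; nothing more can be done
```

The job is done and handed in at about 38.7 s of the 72 s allowed. No verdict is reported.

- **Jar:** I lifted it by its neck, set it upright near the centre of the tray, and released it once the wrist felt light contact of about 8 N. In the last scene picture it stands on the tray.
- **Lid:** I pushed it by the bar onto its stop. The last push raised the force to about 8 N without moving the lid. The tab hole then measured 65.1 mm from the parked pin, against 65 mm expected.
- **Pin:** I moved it into the lock hole. The shank touched the hole wall on the way down, with about 4 N sideways. A shift of about 1.4 mm cleared it, and it went down to the expected height. In the last picture the handle top is at row 250, against 250.4 predicted for a pin resting on the tab, and the parking hole is empty.
- **Bystanders:** The mug, salt shaker and spice jar appear in the same places as in the first pictures. The gripper ended clear of everything.

**Disagreements and gaps:** The wrist camera put positions 3–5 mm further out in x than the two fixed cameras, so I grasped with margin and corrected by force. I did not re-measure the lid after the pin went in. The last wrist picture shows it still in place.

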